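# Bring the oblong tin on the finishing carousel round to the pointer and hold it there

### The arm

A 6-joint arm with a two-finger parallel gripper is mounted at the origin on the work surface. World frame = base frame: x ahead of the robot, y to its left, z up, the work surface at z = 0. Lengths are in m, angles in degrees, forces in N, time in s.
With the tool pointing down it reaches from about 0.375 to 0.75 m from the base axis. Payload 9 kg.
Tool frame: the origin (TCP) lies where the fingers leave the gripper's body, on its centre line; the fingertips stand 73 mm ahead of it and the grasp point (between the pads) lies 54 mm ahead of it (robot.tip_reach is the distance from the TCP to the fingertips, in m); z points along the fingers, y is the line along which they close (so a half turn about z gives the same grasp; the last joint's range is limited). The gripper opens to 85 mm and grips with 20 to 120 N. Pads are 22 mm wide; open, the fingers measure 114 mm over their backs; the gripper's body (76 mm by 85 mm) begins 54 mm behind the grasp point. The pads swing forward as they close: fully open they stand 13 mm farther back than shut.
Start: joints at [-79.108, 5.964, 5.575, 89.605, 0, 77.527], TCP at [0.238, -0.551, 0.304] pointing down, gripper open.
Joint ranges: [-171.21, 171.21], [-48.23, 106.86], [-62.78, 66.21], [-105.2, 120.99], [-86.42, 89.51], [-180, 180]. Speed limits (degrees/s): [127.2, 127.2, 147.25, 180, 180, 180].

### API

Orientations are given as [roll, pitch, yaw] about the fixed x, y, z axes, in that order (R = Rz(yaw) Ry(pitch) Rx(roll)).
In Python, from plant import robot gives the robot as it stands. Calls block until the motion is done:
- robot.move_pose(position, orientation): joint-space move of the TCP to a pose.
- robot.line_to(position, vel=0.15, rotation=None, guard=None): straight line of the TCP; rotation=None keeps the orientation; vel is the mean speed in m/s. With guard (N) it stops when the force on the tool has changed by that much, and returns True; else False.
- robot.goto_joints(angles): joint-space move.
- robot.set_gripper(opening): finger opening in m; the grip force is fixed at half the most; returns when the fingers have stopped.
- robot.pause(seconds).
- robot.ik(position, orientation): joint angles nearest the present ones, or None.
- robot.observe(): the state.
- robot.grab_frame(name): name is "scene" or "top" or "wrist"; returns the picture (400x640x3 uint8, blue, green, red); there is no depth.
- robot.get_calibration(name): a dict with "vertical_fov" (degrees; the focal length in pixels is half the picture's height over the tangent of half this angle, whatever the lens; pixels are square), "cx", "cy" (the principal point, pixels), "rvec" (rotation vector, rad) and "tvec" (3), from world to camera coordinates, as OpenCV has them. Camera axes: x right, y down, z forward; pixel columns grow to the right and rows downward; lengths in m; the calibration is good to about 2 mm. A picture is of the moment at which its call begins: read the wrist's pose just before it. get_calibration takes no time and is no camera call; for the wrist camera it gives the pose at the moment of the call.
A pose or a line that the arm cannot do raises robot.IKError and nothing moves.
- robot.job_done(): hands the job in; it is judged then, once.
The state is a dict: "time": time; "q": joint angles; "qvel": joint speeds; "joint_torque": joint torques, N m; "tool_pos": TCP position; "tcp_rot": TCP orientation; "ft_force": force on the tool from outside, world axes, zero at the start; "torque": the same for the moment, N m; "gripper_width": finger opening in m; "gripper_force": force on a finger pad.
Only numpy, scipy, OpenCV 4.12 (cv2) and the standard library are available. Lean on these libraries where they do the work, as an engineer would, in place of code of your own. Each camera call takes 0.05 s, during which the arm holds its last target. There are 200 camera calls.

### The job

On the furniture painter's bench, turn the round carousel smoothly by the wooden bar handle on its central post until the flat oblong tin stands in line with the metal pointer post that sticks out of the foot, so the painter can take it from the front. Hold it still there for a good three seconds and finish while still gripping the handle (do not let go at the end); leave the tin and the other containers untouched and standing upright on the tray, and leave the things around it where they are.

Things in the scene. Friction and masses are not known exactly. Their poses are not given: they have to be found in the camera images.
- foot: Fixed dark steel foot of the carousel, a disc 220 mm across; origin at the centre of its underside on the table, on the carousel's axis (vertical). A flat tongue 44 mm wide runs out from it along the foot's own -x axis and carries the pointer: a 30 mm square bare metal post set cornerwise, 200 mm from the axis, its top 46 mm above the table. The pointer's line is the foot's -x axis (roughly towards the robot, foot yaw up to 0.7 rad either way).
- carousel (a joint): Angle of the tray about the vertical axis, rad, positive anticlockwise from above; at 0 the handle bar lies along the foot's x axis. Light constant bearing friction (about 0.03 N m), no spring, no detents, turns several turns either way; it stays where it is left. The dark wooden tray with a pale rim is 338 mm across, its surface 44 mm above the table, the rim 8 mm higher; it carries the containers round by friction.
- handle (a point): Wooden bar handle, 80 mm long (its x axis), 18 mm thick (its y axis), 36 mm tall, fixed on the central post and turning with the tray. This point is the centre of its underside, on the carousel's axis, 169 mm above the table; top at 205 mm. It stands well above all the containers (tallest top 130 mm). Grip it across the 18 mm from above.
- tin: The only container that is not round: a flat oblong bare metal tin 76 x 42 mm (x, y), 74 mm tall, with a round cap 24 mm across and 12 mm high on top, 22 mm off its middle. Loose on the tray, about 105 mm from the axis, at any turn of its own. Origin at the centre of its underside.
- can_tall: Round metal can with paper band, 58 mm across, 86 mm tall, loose on the tray; origin at the centre of its underside.
- can_low: Round metal can with paper band, 60 mm across, 60 mm tall, loose on the tray; origin at the centre of its underside.
- jar_glass: Round glass jar with paper band, 56 mm across, 78 mm tall, loose on the tray; origin at the centre of its underside.
- pot_wide: Round low metal pot with paper band, 66 mm across, 50 mm tall, loose on the tray; origin at the centre of its underside.
- brush: Brush lying on the table to the robot's left; a bystander.
- bowl: White bowl 124 mm across, 50 mm high, on the left; a bystander.
- tape: Roll of tape 100 mm across, 25 mm high, on the right; a bystander.
- finial: White turned wooden finial, 60 mm across, 118 mm tall, standing on the right; a bystander.
- sander: Cork sanding block 100 x 60 x 35 mm on the right; a bystander.
- mug: Blue mug 80 mm across, 90 mm tall, on the left; a bystander.
Things that resemble listed ones, but are neither listed nor needed, are in the scene too. What is shaped like the tin but red is not meant.

How it is judged:
By the outcome, as a careful person would: the job done as asked, in the order asked, and still so for the second after the job is handed in, while the arm keeps its last pose, push and grip.
It also fails if it takes over 58 s, if anything falls off the work surface, if the arm or the gripper's body presses on something with over 40 N, if the wrist force passes 120 N, or if a joint passes its speed limit or range.

## Working session

There is one attempt and no reset: what is moved stays moved. The work goes in short steps, each a Python script; the robot and the scene stay as the last script left them, time stands still between calls to the robot, and variables do not carry over. Pictures are saved under pics/ and viewed, at most 10 in all, crops included, and the job is handed in when it is done.

```bash
ls; mkdir -p pics
cat > h.py <<'E'
import numpy as np, cv2
from plant import robot
def cal(n):
    c=robot.get_calibration(n); f=200/np.tan(np.radians(c["vertical_fov"])/2)
    R=cv2.Rodrigues(np.array(c["rvec"],float))[0]; t=np.array(c["tvec"],float).ravel()
    return f,c["cx"],c["cy"],R,t,c
def ray(C,u,v,z):
    f,cx,cy,R,t,_=C; o=-R.T@t; d=R.T@np.array([(u-cx)/f,(v-cy)/f,1]); return o+d*(z-o[2])/d[2]
def proj(C,p):
    f,cx,cy,R,t,_=C; q=R@np.array(p)+t; return f*q[0]/q[2]+cx,f*q[1]/q[2]+cy
E
python3 - <<'E'
from h import *
for n in("scene","top"):
    C=cal(n); print(n,C[5],-C[3].T@C[4]); cv2.imwrite(f"pics/{n}0.png",robot.grab_frame(n))
s=robot.observe();print(s["time"],s["tcp_rot"])
E
```

```text
pics
scene {'vertical_fov': 42.33324793962895, 'cx': 321.52423564745027, 'cy': 187.28074187674073, 'rvec': array([ 2.23740018,  1.14461109, -0.40089485]), 'tvec': array([-0.23680225, -0.23487031,  2.1777417 ])} [ 1.38883948 -0.7092324   1.55624952]
top {'vertical_fov': 46.75750301428737, 'cx': 313.135095766878, 'cy': 199.6200740395296, 'rvec': array([ 2.12281851, -2.15701502,  0.16429792]), 'tvec': array([-0.043451  ,  0.50384547,  1.48815816])} [ 0.26735586 -0.05223249  1.54795205]
0.1 [-1.79930743e+02 -1.36578330e-02  2.33660923e+01]
```

View pics/scene0.png

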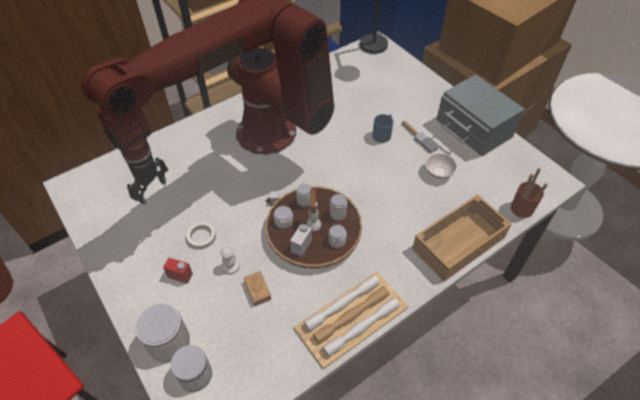

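View pics/top0.png

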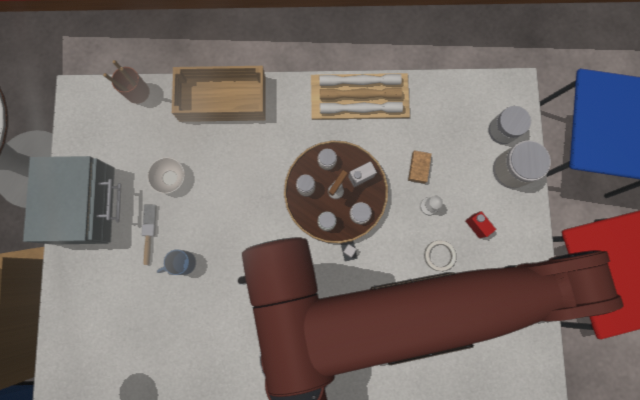

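The scene view shows the carousel at about (314,226) with the oblong tin at (301,238). In the top view the axis is near (336,192), the bar handle at (338,183), the tin at (362,175) and the pointer post at (349,252). Things that could be mistaken:
- **Tin:** the red tin at top (481,224) is excluded. The four others on the tray, at (327,158), (305,185), (327,221) and (360,213), are round.
- **Pointer:** the dark object at (243,280) is not on the tongue.

Close crop to check the choice.

Run:
```python
from h import *
im=cv2.imread("pics/top0.png"); cv2.imwrite("pics/crop1.png",cv2.resize(im[135:270,270:405],None,fx=4.4,fy=4.4,interpolation=cv2.INTER_CUBIC))
C=cal("top")
for n,u,v,z in[("ptr",349,252,.046),("red",481,224,.07),("tin",362,175,.118)]: print(n,ray(C,u,v,z))
# rim: pale/orange ring -> ellipse fit on tray mask
hsv=cv2.cvtColor(im,cv2.COLOR_BGR2HSV)
m=((hsv[...,2]<110)|(hsv[...,1]>70)).astype(np.uint8); m[:, :270]=0;m[:,405:]=0;m[:130]=0;m[243:]=0
c=max(cv2.findContours(m,0,1)[0],key=cv2.contourArea); e=cv2.fitEllipse(cv2.convexHull(c));print(e,ray(C,*e[0],.05))
```

```text
ptr [ 0.32901243 -0.16456186  0.046     ]
red [ 0.41049568 -0.58795262  0.07      ]
tin [ 0.56682651 -0.20685065  0.118     ]
((335.77532958984375, 191.73793029785156), (101.92312622070312, 103.50016021728516), 113.49882507324219) [ 0.52637645 -0.12628632  0.05      ]
```

View pics/crop1.png

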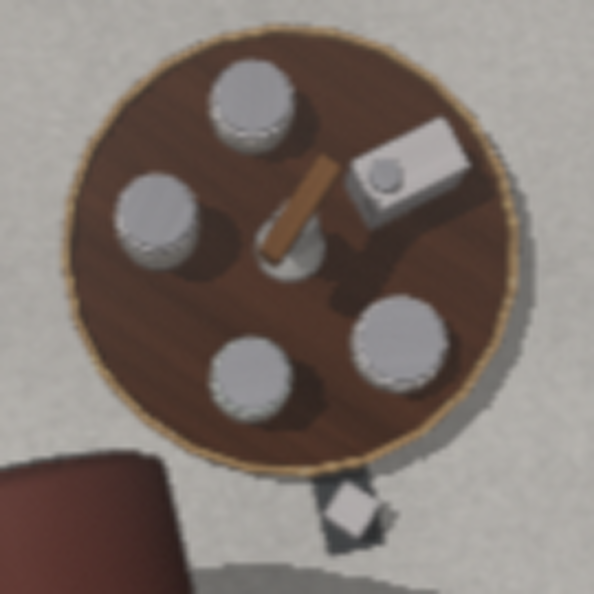

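The crop confirms the bare oblong tin with a cap at right, the bar handle in the middle, and the pointer post on its tongue at crop (352,508), which is top pixel (349.6,250). It lies 0.201 m from the fitted axis, as it should. Next I move above the handle and look with the wrist camera.

Run:
```python
from h import *
A=[.526,-.126]
for y in(-32,148,-139,41,-85,95):
    q=robot.ik([*A,.45],[180,0,y]); q2=robot.ik([*A,.245],[180,0,y]); print(y,None if q is None else np.round(q,1),None if q2 is None else np.round(q2,1))
C=cal("wrist");print("wristcam",-C[3].T@C[4],C[3][2],C[5]["vertical_fov"])
q=robot.observe()["q"];t=robot.observe()["time"]
robot.move_pose([*A,.47],[180,0,-32]); print(robot.observe()["time"]-t)
C=cal("wrist"); im=robot.grab_frame("wrist"); cv2.imwrite("pics/w1.png",im); np.save("w1.npy",np.array([C[0],C[1],C[2],*C[3].ravel(),*C[4]]))
print(-C[3].T@C[4]); 
for p in([.329,-.165,.046],[.526,-.126,.205],[.567,-.2,.074]): print(proj(C,p))
s=robot.observe();print(s["q"],s["tool_pos"],s["tcp_rot"])
```

```text
-32 [ -27.3    0.8   15.8  105.     0.  -175.3] [ -27.3   -4.6  -11.2   83.4    0.  -175.3]
148 [-27.3   0.8  15.8 105.    0.    4.7] [-27.3  -4.6 -11.2  83.4   0.    4.7]
-139 [-27.3   0.8  15.8 105.    0.  -68.3] [-27.3  -4.6 -11.2  83.4   0.  -68.3]
41 [-27.3   0.8  15.8 105.    0.  111.7] [-27.3  -4.6 -11.2  83.4   0.  111.7]
-85 [ -27.3    0.8   15.8  105.     0.  -122.3] [ -27.3   -4.6  -11.2   83.4    0.  -122.3]
95 [-27.3   0.8  15.8 105.    0.   57.7] [-27.3  -4.6 -11.2  83.4   0.   57.7]
wristcam [ 0.30674541 -0.52045583  0.37321246] [-0.26848633 -0.1157296  -0.9563063 ] 60.45826651111214
3.6583
[ 0.58956497 -0.16499057  0.53986758]
(np.float64(406.3042786473024), np.float64(236.4181354409725))
(np.float64(318.61642616045043), np.float64(167.01407676168955))
(np.float64(350.01048758321673), np.float64(89.24240632580084))
[-2.73512485e+01  2.15768428e+00  1.93443580e+01  1.07193367e+02
  1.50000789e-04 -1.75318302e+02] [ 0.52598786 -0.12616599  0.46989872] [ 1.79999603e+02  6.68269857e-03 -3.20329466e+01]
```

View pics/w1.png

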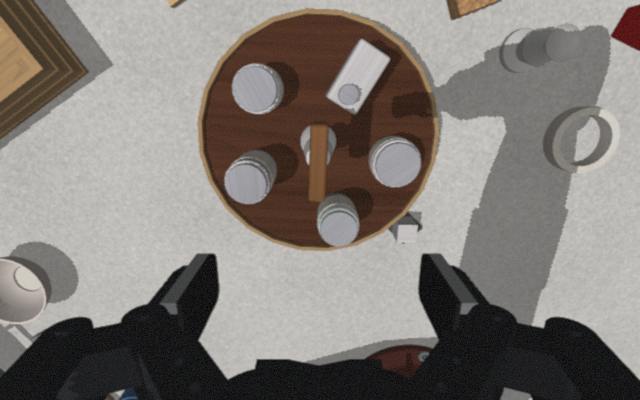

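The wrist view shows the whole carousel. The bar runs from about (318,125) to (317,200), the tin top is centred near (358,77) with its cap at (349,94), and the pointer's bright top is at (407,231). I'll measure these with masks.

Run:
```python
from h import *
a=np.load("w1.npy"); C=(a[0],a[1],a[2],a[3:12].reshape(3,3),a[12:15],None)
im=cv2.imread("pics/w1.png"); hsv=cv2.cvtColor(im,cv2.COLOR_BGR2HSV)
def big(m,x0,y0,x1,y1):
    k=np.zeros(m.shape,np.uint8); k[y0:y1,x0:x1]=m[y0:y1,x0:x1]
    return max(cv2.findContours(k,0,1)[0],key=cv2.contourArea)
# rim: non-table (coloured) outline
e=cv2.fitEllipse(cv2.convexHull(big(((hsv[...,1]>70)),190,0,450,260)));ax=ray(C,*e[0],.052)
print("rim",np.round(e[0]+e[1],1),"axis",ax,"diam",[np.linalg.norm(ray(C,e[0][0]+s[0],e[0][1]+s[1],.052)-ax)*2 for s in((e[1][0]/2,0),(0,e[1][0]/2))])
out=im.copy(); cv2.ellipse(out,e,(0,255,0),1)
def rect(name,c,z):
    r=cv2.minAreaRect(c); b=cv2.boxPoints(r); P=np.array([ray(C,u,v,z)[:2] for u,v in b]); cen=ray(C,*r[0],z)[:2]
    l=[np.linalg.norm(P[1]-P[0]),np.linalg.norm(P[2]-P[1])]; d=(P[1]-P[0]) if l[0]>l[1] else P[2]-P[1]
    print(name,np.round(r[0],1),"c",cen,"size",np.round(l,4),"yaw",np.degrees(np.arctan2(d[1],d[0]))%180)
    cv2.drawContours(out,[b.astype(int)],0,(0,0,255),1); return cen
print("px",hsv[160,318],hsv[65,360],hsv[95,349],hsv[232,407],hsv[140,340],hsv[218,412])
h=rect("handle",big((hsv[...,1]>110)&(hsv[...,2]>85)&(hsv[...,0]<25),295,115,340,210),.205)
t=rect("tin",big((hsv[...,1]<60)&(hsv[...,2]>120),315,30,400,122),.074)
p=rect("ptr",big((hsv[...,2]>175)&(hsv[...,1]<60),392,212,425,246) if 0 else big((hsv[...,2]>hsv[232,407][2]-12)&(hsv[...,1]<60),394,221,420,243),.046)
for A in(ax[:2],h):
    f=lambda q:np.degrees(np.arctan2(*(q-A)[::-1])); print("tin r,ang",np.linalg.norm(t-A),f(t),"ptr",np.linalg.norm(p-A),f(p),"turn",(f(p)-f(t)))
cv2.imwrite("pics/m1.png",cv2.resize(out[0:270,190:450],None,fx=2.2,fy=2.2))
```

```text
rim [317.9 129.3 240.3 241.8] axis [ 0.54344523 -0.1360783   0.052     ] diam [np.float64(0.3379683947771676), np.float64(0.3716914123643823)]
px [ 14 135 125] [168   7 193] [126   8 154] [173   5 194] [ 14 144  53] [ 0  7 75]
handle [315.7 162.9] c [ 0.53104152 -0.12573458] size [0.0772 0.0202] yaw 145.85909218646998
tin [357.7  76.2] c [ 0.57557667 -0.21646492] size [0.0832 0.0454] yaw 115.16554913710232
ptr [408.  233.5] c [ 0.33198827 -0.16955355] size [0.0341 0.0289] yaw 57.954464375678114
tin r,ang 0.08657043019613091 -68.21285281861586 ptr 0.21409025834504752 -171.00429221281308 turn -102.79143939419723
tin r,ang 0.1010711341303824 -63.8558038666679 ptr 0.20381927934947092 -167.58509979661062 turn -103.72929592994272
```

View pics/m1.png

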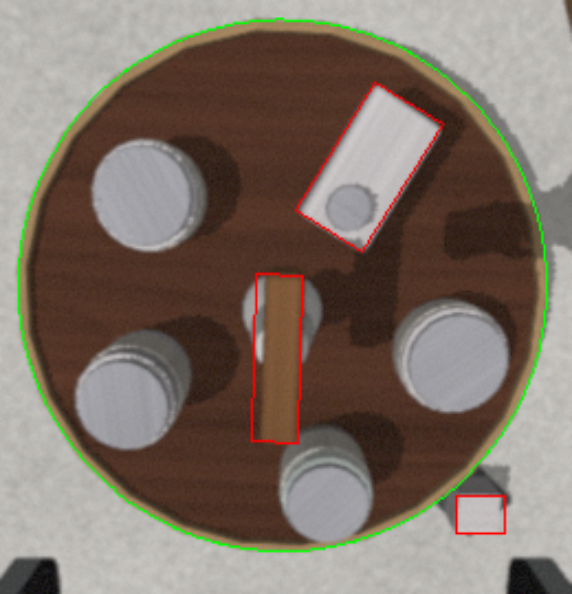

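The handle box also takes in some of the post, and the pointer box is clipped. A tilted circle's ellipse centre is also not the axis. I'll refine these by casting the contour points to their planes first.

```bash
cat > meas.py <<'E'
from h import *
from scipy.optimize import least_squares
def big(m,x0,y0,x1,y1):
    k=np.zeros(m.shape,np.uint8); k[y0:y1,x0:x1]=m[y0:y1,x0:x1]
    return max(cv2.findContours(k,0,1)[0],key=cv2.contourArea)
def plane(C,c,z): return np.array([ray(C,u,v,z)[:2] for u,v in c.reshape(-1,2)])
def circ(P):
    s=least_squares(lambda x:np.hypot(*(P-x[:2]).T)-x[2],[*P.mean(0),.17],loss="soft_l1",f_scale=.002).x; return s[:2],s[2]*2
def rect(P):
    r=cv2.minAreaRect((P*1000).astype(np.float32)); b=cv2.boxPoints(r); e=b[1]-b[0],b[2]-b[1]; d=max(e,key=np.linalg.norm)
    return np.array(r[0])/1000,np.round([np.linalg.norm(x) for x in e],1),np.degrees(np.arctan2(d[1],d[0]))%180,b/1000
E
python3 - <<'E'
from meas import *
a=np.load("w1.npy"); C=(a[0],a[1],a[2],a[3:12].reshape(3,3),a[12:15],None)
im=cv2.imread("pics/w1.png"); H,S,V=[x.astype(int) for x in cv2.split(cv2.cvtColor(im,cv2.COLOR_BGR2HSV))]
ax,d=circ(plane(C,cv2.convexHull(big(S>70,190,0,450,260)),.052)); print("axis",ax,d)
h=rect(plane(C,big((S>100)&(V>95)&(H<25),304,115,335,210),.205)); print("handle",h[:3])
t=rect(plane(C,big((S<60)&(V>175),315,30,400,122),.074)); print("tin",t[:3])
p=rect(plane(C,big((V>182)&(S<60),394,205,421,243),.046)); print("ptr",p[:3])
f=lambda q,A:np.degrees(np.arctan2(*(q-A)[::-1]))
for A in(ax,h[0]): print("tin",np.linalg.norm(t[0]-A),f(t[0],A),"ptr",np.linalg.norm(p[0]-A),f(p[0],A),"turn",f(p[0],A)-f(t[0],A))
E
```

```text
axis [ 0.52876498 -0.12699412] 0.3395932156073507
handle (array([ 0.52912054, -0.1264579 ]), array([77.2, 16.5], dtype=float32), np.float32(145.66022))
tin (array([ 0.57440918, -0.2155134 ]), array([80.1, 42.2], dtype=float32), np.float32(116.54877))
ptr (array([ 0.3308848 , -0.17110393]), array([28.8, 36.2], dtype=float32), np.float32(57.950813))
tin 0.09959445292257554 -62.72249718076042 ptr 0.2027368809698736 -167.4335532040567 turn -104.71105602329627
tin 0.09990966864827121 -63.04466215758199 ptr 0.20320108167201847 -167.30779230285668 turn -104.26313014527469
```

Axis at (0.529,-0.127) with fitted diameter 0.3396 m against a true 0.338, handle yaw -34.3°, and tin about -104° clockwise from the pointer. The sizes fit, so I'm moving. First I test slow rotation in free air, then descend and grip.

Run:
```python
from h import *
A=[.529,-.1267]
T=lambda:robot.observe()["time"]
t=T(); robot.line_to([*A,.40],vel=.08); print(T()-t)
t=T(); robot.line_to([*A,.3995],vel=.00025,rotation=[180,0,-34.3]); print("rot",T()-t)
t=T(); g=robot.line_to([*A,.242],vel=.08,guard=15); print("down",g,T()-t)
robot.set_gripper(.0); s=robot.observe()
print(s["time"],s["gripper_width"],s["gripper_force"],s["ft_force"],s["torque"],s["tool_pos"],s["tcp_rot"],s["q"])
C=cal("wrist"); cv2.imwrite("pics/w2.png",robot.grab_frame("wrist"))
```

```text
1.0250000000000004
rot 0.3167
down False 2.1167
7.8917 0.017492336446726157 60.34089803695679 [-2.6385074  -2.51178151  1.71087518] [-0.41122808  0.60274785  0.0107591 ] [ 0.52880355 -0.12698569  0.24215417] [ 1.79953600e+02 -7.61540323e-04 -3.43162943e+01] [-2.72696663e+01 -4.03478720e+00 -1.09395889e+01  8.31001347e+01
 -4.61430785e-02 -1.72953370e+02]
```

View pics/w2.png

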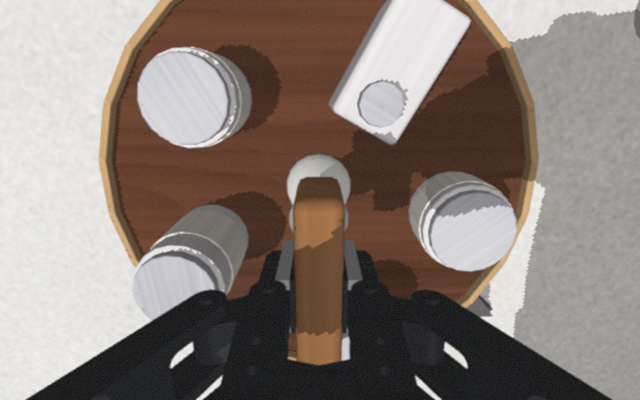

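The bar is gripped centrally (17.5 mm, 60 N), and the tin and cans are undisturbed. I try a first 10° turn to learn the timing.

Run:
```python
from h import *
T=lambda:robot.observe()["time"]
p=[.529,-.1267]
t=T(); robot.line_to([*p,.2424],vel=.00005,rotation=[180,0,-44.3]); s=robot.observe(); print("line",T()-t,s["tcp_rot"],s["torque"],s["ft_force"])
```

```text
line 0.3250000000000002 [ 1.79941026e+02  5.55818842e-03 -4.41579696e+01] [-0.59152235  0.71937182 -0.65163338] [-4.2649527  -3.27244526  0.54621614]
```

Line rotations always take about 0.32 s whatever their size. I'll make the rest of the turn as many small 1.5° increments, which keeps it slow and gentle with very low accelerations, and check once it is near the target.

Run:
```python
from h import *
p=[.529,-.1267,.2422]; y=-44.3; mx=0
while y>-137.5:
    y=max(y-1.5,-137.5); robot.line_to(p,vel=.01,rotation=[180,0,y]); s=robot.observe(); mx=max(mx,np.linalg.norm(s["ft_force"]))
s=robot.observe(); print(s["time"],s["tcp_rot"],s["gripper_width"],s["ft_force"],s["torque"],mx)
top=robot.grab_frame("top");sc=robot.grab_frame("scene");C=cal("wrist");w=robot.grab_frame("wrist")
cv2.imwrite("pics/top3.png",top);cv2.imwrite("pics/sc3.png",sc);cv2.imwrite("pics/w3.png",w);np.save("w3.npy",np.array([C[0],C[1],C[2],*C[3].ravel(),*C[4]]))
cv2.imwrite("pics/m3.png",np.vstack([np.hstack([cv2.resize(top[135:270,270:405],(400,400)),cv2.resize(sc[170:280,255:365],(400,400))]),np.hstack([cv2.resize(w,(320,200)),np.zeros((200,480,3),np.uint8)])]))
```

```text
24.0167 [ 1.79946686e+02 -1.19984529e-01 -1.37350284e+02] 0.017283050680017963 [-8.33510492 -3.38346873  3.99469394] [-0.61507915  1.36702314 -0.20140563] 10.914027675361147
```

View pics/m3.png

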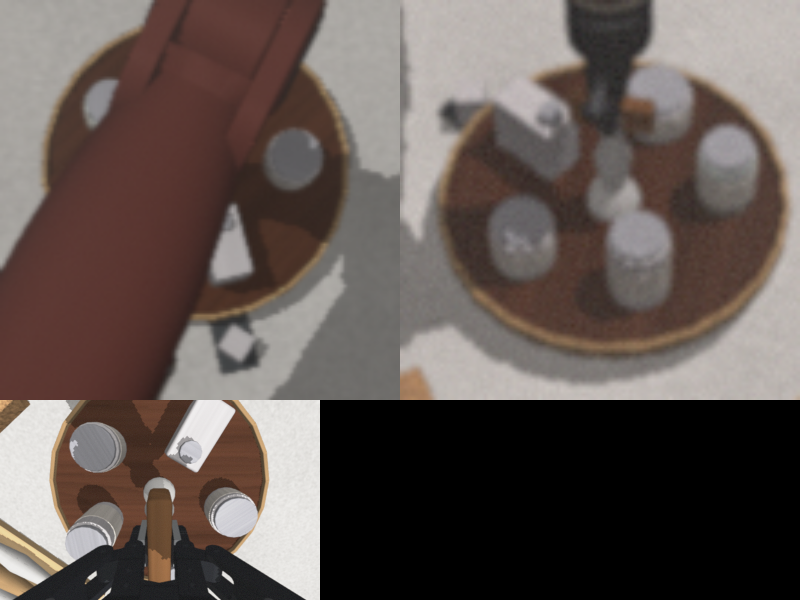

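The tin now stands close to the pointer line, with nothing toppled. In the top panel the tin is at about (232,255) and the pointer at (237,340). I measure the remainder: tin from the wrist view, pointer from the unoccluded first top picture, each against an axis from the same camera.

Run:
```python
from meas import *
ang=lambda q,A:np.degrees(np.arctan2(*(np.array(q)[:2]-A)[::-1]))
f=lambda im:[x.astype(int) for x in cv2.split(cv2.cvtColor(im,cv2.COLOR_BGR2HSV))]
# pointer, top0
C=cal("top"); im=cv2.imread("pics/top0.png"); H,S,V=f(im)
m=((S>70)); m[238:, :342]=0
axT,d=circ(plane(C,cv2.convexHull(big(m,270,130,405,246)),.052)); print("top axis",axT,d)
print(V[242:262,340:362])
dk=big(V<85,340,243,360,262); x,y,w,h=cv2.boundingRect(dk); print("tongue box",x,y,w,h)
print("ptr",ray(C,349.6,250.2,.046),np.linalg.norm(ray(C,349.6,250.2,.046)[:2]-axT),ang(ray(C,349.6,250.2,.046),axT))
# tin, w3
a=np.load("w3.npy"); C=(a[0],a[1],a[2],a[3:12].reshape(3,3),a[12:15],None); im=cv2.imread("pics/w3.png"); H,S,V=f(im)
c=big((S<60)&(V>110),325,0,480,150); t=rect(plane(C,c,.074)); print("tin",t)
# rim: outer edge on left and right sides of the picture
L=[]
for v in range(10,330,4):
    r=np.where((S[v]>75)&(V[v]>60))[0]; r=r[(r>95)&(r<545)]
    if v<240 and len(r): L.append((r[0],v)); 
    if v<270 and len(r): L.append((r[-1],v))
P=plane(C,np.array(L,float),.052); axW,d=circ(P); print("rim",axW,d)
s=robot.observe()["tool_pos"]
d=np.array([np.cos(np.radians(t[2])),np.sin(np.radians(t[2]))])
for A in(axW,np.array(s[:2]),axT): print(np.linalg.norm(t[0]-A),ang(t[0],A))
```

```text
top axis [ 0.52951357 -0.12563029] 0.3384640472032513
[[144 126 107  92  87  86  75  62  55  53  53  52  53  72  99 114 120 120
  121 138 160 167]
 [ 95  76  65  56  53  53  52  53  57  56  52  53  60  71 100 137 161 164
  163 166 168 169]
 [ 97  63  54  52  53  53  56  74  98  98  78  68  67  77 120 163 173 172
  170 169 166 166]
 [139  98  70  66  66  68  75 112 150 151 126  96  75  76 118 160 168 169
  168 169 168 168]
 [147 101  75  70  70  75 102 146 169 171 165 145 106  80  93 134 165 167
  168 169 169 171]
 [153 115  77  71  71  89 133 168 175 176 174 170 161 139 103 131 166 171
  173 175 175 173]
 [163 135  82  72  78 114 156 173 176 176 176 175 173 168 157 149 155 166
  169 173 173 171]
 [165 140  88  75  99 143 170 175 175 176 176 176 175 174 170 157 136 129
  145 168 172 173]
 [165 145 101  84 125 165 173 175 176 176 176 176 176 175 164 132 109 113
  136 163 169 171]
 [165 153 119 112 152 171 174 174 175 175 176 176 175 173 149  99  94 112
  118 127 146 168]
 [165 162 139 106 133 161 173 174 174 175 175 176 175 163 125  77  92 112
  114 119 145 170]
 [165 164 142  94  93 1
[... 643 characters left out ...]
54 117  84  82  85  90 111 140 156 157 157 161 168 171 174
  173 170 170 172]
 [168 169 169 165 152 134 139 152 156 160 166 170 169 168 168 170 173 175
  173 171 172 173]]
tongue box 344 252 13 9
ptr [ 0.33476196 -0.16665936  0.046     ] 0.1990265669900476 -168.10324674390108
tin (array([ 0.42771506, -0.1478849 ]), array([51.3, 92.2], dtype=float32), np.float32(13.355274), array([[ 0.37694108, -0.13359037],
       [ 0.38878438, -0.1834761 ],
       [ 0.47848904, -0.16217943],
       [ 0.46664572, -0.1122937 ]], dtype=float32))
rim [ 0.5281711  -0.12692558] 0.3377712793854908
0.10261924624662826 -168.21477702469528
0.10261992794665109 -168.26000957779289
0.10420270861603814 -167.6683295324717
```

Run:
```python
from h import *
w=cv2.imread("pics/w3.png"); t0=cv2.imread("pics/top0.png"); t3=cv2.imread("pics/top3.png")
cv2.imwrite("pics/m4.png",np.hstack([w[:220,300:500].repeat(2,0).repeat(2,1),np.vstack([cv2.resize(t0[236:266,330:370],(293,220)),cv2.resize(t3[200:266,310:398],(293,220))])]))
```

```text
(no output)
```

View pics/m4.png

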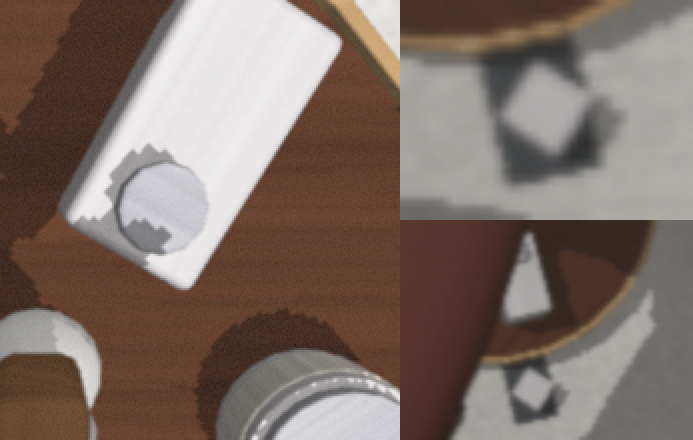

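The crop shows my tin box took in its dark left side. The tin's true top corners are at wrist pixels of about left (335,106), bottom (394,145) and right (471,20). The pointer's diamond in the top picture is centred at about (349.3,250.2).

Run:
```python
from meas import *
ang=lambda q,A:np.degrees(np.arctan2(*(np.array(q)[:2]-A)[::-1]))
a=np.load("w3.npy"); C=(a[0],a[1],a[2],a[3:12].reshape(3,3),a[12:15],None)
im=cv2.imread("pics/w3.png"); S,V=[x.astype(int) for x in cv2.split(cv2.cvtColor(im,cv2.COLOR_BGR2HSV))[1:]]
A=np.array([.5283,-.1269])
for th in(160,185,205):
    t=rect(plane(C,big((S<60)&(V>th),325,0,480,150),.074)); print(th,t[0],t[1],t[2],ang(t[0],A))
L,B,R=[ray(C,*p,.074)[:2] for p in((335,106),(394,145),(471,20))]
print("corners",(L+R)/2,np.linalg.norm(L-B),np.linalg.norm(B-R),ang((L+R)/2,A))
C=cal("top"); print("ptr",ang(ray(C,349.3,250.2,.046),np.array([.5295,-.1256])))
```

```text
160 [ 0.42738864 -0.14761293] [49.8 91.1] 13.316826 -168.40065204634857
185 [ 0.42720151 -0.14744702] [49.  90.4] 13.403108 -168.5118093685773
205 [ 0.4269928  -0.14735336] [48.1 90.1] 13.293235 -168.58573578997465
corners [ 0.42599961 -0.1479463 ] 0.04906435780905563 0.08998137459917431 -168.3747182358045
ptr -168.36614908502702
```

The tin measures 18% too large because its top is at 44+74 = 118 mm (it stands on the tray), not 74 mm. I redo the calculation at that height.

Run:
```python
from meas import *
ang=lambda q,A:np.degrees(np.arctan2(*(np.array(q)[:2]-A)[::-1]))
a=np.load("w3.npy"); C=(a[0],a[1],a[2],a[3:12].reshape(3,3),a[12:15],None)
im=cv2.imread("pics/w3.png"); S,V=[x.astype(int) for x in cv2.split(cv2.cvtColor(im,cv2.COLOR_BGR2HSV))[1:]]
A=np.array([.5283,-.1269])
for th in(185,205):
    t=rect(plane(C,big((S<60)&(V>th),325,0,480,150),.118)); print(th,t[0],t[1],t[2],np.linalg.norm(t[0]-A),ang(t[0],A))
L,B,R=[ray(C,*p,.118)[:2] for p in((335,106),(394,145),(471,20))]
c=(L+R)/2;print("corners",c,np.linalg.norm(L-B),np.linalg.norm(B-R),np.linalg.norm(c-A),ang(c,A))
# same tin in w1
a=np.load("w1.npy"); C=(a[0],a[1],a[2],a[3:12].reshape(3,3),a[12:15],None)
im=cv2.imread("pics/w1.png"); S,V=[x.astype(int) for x in cv2.split(cv2.cvtColor(im,cv2.COLOR_BGR2HSV))[1:]]
t=rect(plane(C,big((S<60)&(V>150),315,30,400,122),.118)); A=np.array([.5288,-.1270]);print("w1",t[0],t[1],np.linalg.norm(t[0]-A),ang(t[0],A), "-> after turn", ang(t[0],A)-137.35+34.3)
# right-hand tin corners in top3: outer edge near (232,255) of the crop
C=cal("top"); 
im=cv2.imread("pics/top3.png")[200:235,336:360]; print(cv2.cvtColor(im,6)[::2])
```

```text
185 [ 0.43585144 -0.15285114] [40.  73.7] 13.403012 0.0960218599465359 -164.32009533918446
205 [ 0.43568121 -0.15277472] [39.3 73.5] 13.2932625 0.09616517420991642 -164.39134084699242
corners [ 0.43487142 -0.1532582 ] 0.04000512091955539 0.07336722484694162 0.09707550574685377 -164.2451067817693
w1 [ 0.5758941  -0.21070012] [73.9 40.1] 0.09603939064597898 -60.63559757198776 -> after turn -163.68559757198773
[[ 56  56  55  54  54  52  50  49  48  45  43  41  40  43  44  44  44  45
   44  43  44  43  44  42]
 [ 55  55  54  55  53  52  49  48  46  44  42  41  43  46  44  44  43  44
   44  43  43  42  42  42]
 [ 56  55  54  52  51  50  49  46  45  42  47  82 122 120  61  44  43  43
   42  42  42  41  42  41]
 [ 55  55  54  52  50  49  48  45  43  45  72 123 158 144  83  46  42  42
   41  42  41  42  41  42]
 [ 55  52  52  50  49  48  46  44  43  54  95 122 137 157 131  61  40  41
   41  42  41  43  44  44]
 [ 53  53  52  51  48  48  45  42  47  79 118 126 114 136 143  93  49  42
   41  42  43  49  55  56]
 [ 53  53  50  50  48  46  43  43  57  94 118 117 135 160 163 133  64  42
   41  43
[... 429 characters left out ...]
46  44  43  49  94 145 169 173 171 169 169 168 167 167 169 169 158
  120  58  42  42  43  43]
 [ 46  44  43  40  57 118 165 171 171 173 170 168 168 168 168 169 169 168
  142  73  45  43  43  43]
 [ 46  44  40  43  70 122 161 170 172 173 171 170 168 168 167 166 162 157
  134  80  48  43  42  43]
 [ 44  42  40  46  70  95 131 164 165 160 152 135 113 103 100  93  80  68
   52  43  42  42  42  42]
 [ 42  39  42  49  66  79  89  90  84  76  68  63  56  52  47  46  44  43
   42  42  42  41  42  42]
 [ 41  41  48  55  57  57  59  59  55  51  44  43  42  42  43  43  41  42
   43  44  44  44  49  54]
 [ 39  42  51  56  57  57  57  56  55  54  56  56  56  55  54  53  53  55
   57  57  58  56  58  63]]
```

Run:
```python
from meas import *
ang=lambda q,A:np.degrees(np.arctan2(*(np.array(q)[:2]-A)[::-1]))
C=cal("top"); A=np.array([.5295,-.1256])
e=[ray(C,u,v,.118)[:2] for u,v in((350.3,208),(351.3,212),(352.4,216),(353.4,220),(354.5,224))]
d=np.polyfit([p[0] for p in e],[p[1] for p in e],1)[0]; u=np.array([1,d])/np.hypot(1,d); n=np.array([-u[1],u[0]])
co=ray(C,354.8,226.7,.118)[:2]; print("yaw",np.degrees(np.arctan(d)),"corner",co,"left",ray(C,340.7,228.9,.118)[:2])
c=co+.038*u+.021*n; print("tin",c,np.linalg.norm(c-A),ang(c,A), "ptr",ang(ray(C,349.3,250.2,.046),A))
```

```text
yaw 13.004756927269094 corner [ 0.40372728 -0.17930672] left [ 0.39759586 -0.13545132]
tin [ 0.43602696 -0.15029412] 0.09667993244975451 -165.20144407293827 ptr -168.36614908502702
```

Both views agree with each other: tin at -164.2° (wrist) and -165.2° (top), pointer at -168.4°. That leaves about 3.6° more clockwise, then the hold and a final check.

Run:
```python
from meas import *
p=[.529,-.1267,.2422]
for y in(-138.4,-139.3,-140.2,-141.1): robot.line_to(p,vel=.01,rotation=[180,0,y])
robot.pause(4)
s=robot.observe(); print(s["time"],s["tcp_rot"],s["gripper_width"],s["gripper_force"],s["ft_force"])
top=robot.grab_frame("top");C=cal("wrist");w=robot.grab_frame("wrist")
S,V=[x.astype(int) for x in cv2.split(cv2.cvtColor(w,cv2.COLOR_BGR2HSV))[1:]]
t=rect(plane(C,big((S<60)&(V>185),325,0,480,150),.118)); A=np.array([.5283,-.1269]); print(t[:3],np.degrees(np.arctan2(*(t[0]-A)[::-1])))
cv2.imwrite("pics/m5.png",np.hstack([cv2.resize(top[135:270,270:405],(400,400)),cv2.resize(w,(400,250))[:250].copy() if 0 else cv2.copyMakeBorder(cv2.resize(w,(400,250)),0,150,0,0,0)]))
```

```text
29.1667 [ 1.79957029e+02 -1.19665412e-01 -1.40949722e+02] 0.017415308504014473 60.74250340461731 [-8.26609287 -3.7332129   4.26325605]
(array([ 0.43436041, -0.14695276]), array([40. , 73.8], dtype=float32), np.float32(9.709239)) -167.9502417159454
```

View pics/m5.png

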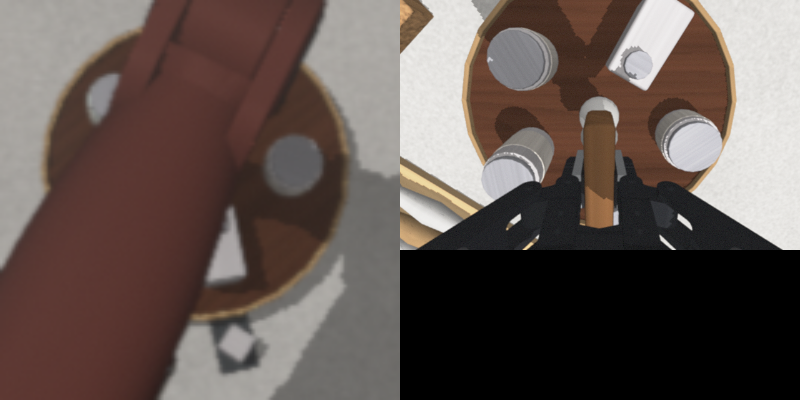

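The tin now lies at about -168.0° (wrist view), against -168.4° for the pointer. In the picture the tin's outer edge at (225,280) leads straight to the pointer at (237,340). All containers are upright, the bar is still gripped, and it has been held still for 4 s.

```bash
python3 -c "
from plant import robot
print(robot.job_done())"
```

```text
the job is handed in; nothing more can be done
None
```

I turned the carousel until the tin was within about 1° of the pointer line by my measurements, held it still for over 4 s, and handed the job in with the handle still gripped and the containers upright; the turn was made in many small steps, the first one a quicker 10°.

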